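Spring check of a tilting mirror mount

ROBOT

A 6-joint arm with a two-finger parallel gripper is mounted at the origin on a cart in front of the work surface, level with it; the furniture and walls round the work are solid. World frame = base frame: x ahead of the robot, y to its left, z up, the work surface at z = 0. Lengths are in m, angles in rad, forces in N, time in s.
With the tool pointing down it reaches from about 0.25 to 0.725 m from the base axis. Payload 4 kg.
Tool frame: the origin (TCP) lies where the fingers leave the gripper's body, on its centre line; the fingertips stand 73 mm ahead of it and the grasp point (between the pads) lies 54 mm ahead of it (bot.tips_ahead is the z of the fingertips in the tool frame, in m); z points along the fingers, y is the direction in which the jaws open and shut (so a half turn about z gives the same grasp; the last joint's range is limited). The gripper opens to 85 mm and grips with 20 to 120 N. Pads are 22 mm wide; open, the fingers measure 114 mm over their backs; the gripper's body (76 mm by 85 mm) begins 54 mm behind the grasp point. The pads swing forward as they close: fully open they stand 13 mm farther back than shut.
Start: joints at [0, 0.241, 0.005, 1.335, 0, 1.571], TCP at [0.5, -0, 0.304] pointing down, gripper open.
Joint ranges: [-2.72, 2.72], [-1.05, 1.87], [-1.09, 1.28], [-1.99, 2.15], [-1.42, 1.44], [-3.14, 3.14]. Speed limits (rad/s): [2.79, 2.79, 3.14, 3.14, 3.14, 3.14].

INTERFACE

Orientations are given as a unit quaternion [x, y, z, w].
In Python, from workcell import readout, camera, get_calibration, order, bot gives the robot as it stands.
- The arm moves only by the tool send_rows, never from a script. Its argument "moves" is a list of rows, each a list of 3 entries, a list of its own where there are three numbers: the shift along the tool's x, y, z in mm, then the turn, a rotation vector about the tool's x, y, z in rad, then the finger opening in mm, from 0 to 85.4. In form: [[[dx, dy, dz], [ax, ay, az], grip], ...]. A call has 1 to 12 rows; each row is the pose to reach, as a shift and turn from the pose measured when the call began, along the tool's axes at that moment; what a row does not reach only later rows make up. A row lasts 1/12 s, in which the tool goes at most 41.7 mm and 7.16 degrees, less where a joint would pass 70% of its speed; a pose out of reach is approached as far as the arm can. A call with a gripper value outside its range is refused whole. The fingers move at their own pace and stop on an object; the grip force is fixed at half the most. Time passes only in rows, so rows that repeat a pose let the fingers close. It gives the time, the measured TCP pose, the force and the opening at its end, in the units of the state.
- readout.get_obs(): the state, without advancing time (a new reading comes with each control period).
- camera(name): name is "scene" or "side" or "wrist"; returns the picture (400x640x3 uint8, red, green, blue); there is no depth.
- get_calibration(name): a dict with "fx", "fy", "cx", "cy" (pixels), "R" (3x3) and "t" (3): a world point X has camera coordinates R X + t. Camera axes: x right, y down, z forward; pixel columns grow to the right and rows downward; lengths in m; the calibration is good to about 2 mm. A picture is of the moment at which its call begins: read the wrist's pose just before it. get_calibration takes no time and is no camera call; for the wrist camera it gives the pose at the moment of the call.
- order.job_done(): hands the job in, once; it reports no verdict.
The state is a dict: "clock": time; "joint_pos": joint angles; "joint_vel": joint speeds; "tau": joint torques, N m; "eef_pos": TCP position; "tool_rot": TCP orientation; "ft_force": force on the tool from outside, world axes, zero at the start; "ft_torque": the same for the moment, N m; "grip_width": finger opening in m.
Only numpy, scipy, OpenCV 4.12 (cv2) and the standard library are available. Lean on these libraries where they do the work, as an engineer would, in place of code of your own. Each camera call takes 0.05 s, during which the arm holds its last target. There are 200 camera calls.

TASK

Check the springs of the mirror mount, one corner at a time. With the fingertips press the yellow corner cap gently down until its pointer stands level with the red mark on its scale, not beyond, hold it there for about a second and let it spring back up; then do the same with the blue corner cap. Do not pinch the plate, and leave the mirror, the red marks and the tape roll, dropper bottle and spare knob standing around alone.

Things in the scene. Friction and masses are not known exactly. Their poses are not given: they have to be found in the camera images.
- mount: Mirror mount fixed to the worktop: dark steel base 150 x 150 x 12 mm, the tilt plate level above it. Origin: centre of the base's underside. In its axes the pivot is at x +50, y -50 mm, the yellow cap at +50, +50, the blue cap at -50, -50; each white scale stands 55 mm beyond its cap, away from the pivot. The pivot is on the far side, yellow on the robot's left, blue on its right.
- mirror: Round mirror in a black rim, 56 mm across, in the middle of the tilt plate and standing 6 mm above its face. Origin: centre of its underside. Not to be touched.
- pad_yellow (a point): Centre of the top of the domed yellow push cap (24 mm across, standing 9 mm above the plate's face) on the left corner of the aluminium tilt plate, 88 mm above the worktop at rest; moves with the plate. 100 mm from the pivot, so it sinks 0.645 mm per 1 mm that its pointer sinks. Pressing it down takes about 2.5 N to start and 7 N at the deepest mark.
- pad_blue (a point): Centre of the top of the domed blue push cap (24 mm across, standing 9 mm above the plate's face) on the right corner of the aluminium tilt plate, 88 mm above the worktop at rest; moves with the plate. 100 mm from the pivot, so it sinks 0.645 mm per 1 mm that its pointer sinks. Pressing it down takes about 2.5 N to start and 7 N at the deepest mark.
- pointer_yellow (a point): Tip of the thin black pointer (3 mm square) that sticks out of the plate beyond the yellow cap, 55 mm from the cap's centre and 155 mm from the pivot, in line with both. 75 mm above the worktop at rest; it sinks as that cap is pressed.
- pointer_blue (a point): Tip of the thin black pointer (3 mm square) that sticks out of the plate beyond the blue cap, 55 mm from the cap's centre and 155 mm from the pivot, in line with both. 75 mm above the worktop at rest; it sinks as that cap is pressed.
- line_yellow (a point): Middle of the red line (3 mm thick) of the sliding mark on the white scale (28 mm wide, top 80 mm above the worktop) right beside the yellow pointer. It stands 13 to 28 mm below the pointer's rest height, differently each time and at each corner; the pointer is at the mark when its tip and this point are equally high. Held by friction only; not to be touched.
- line_blue (a point): Middle of the red line (3 mm thick) of the sliding mark on the white scale (28 mm wide, top 80 mm above the worktop) right beside the blue pointer. It stands 13 to 28 mm below the pointer's rest height, differently each time and at each corner; the pointer is at the mark when its tip and this point are equally high. Held by friction only; not to be touched.
- tilt_yellow (a joint): Tilt of the plate at the yellow corner, rad: 0 at rest (up, spring return), growing as the yellow cap goes down, stop at 0.30. Pointer drop = 155 mm x sin(value); cap drop = 100 mm x sin(value). A press on the yellow cap turns only this one; a press off its centre also tilts the other corner a little.
- tilt_blue (a joint): Tilt of the plate at the blue corner, rad: 0 at rest (up, spring return), growing as the blue cap goes down, stop at 0.30. Pointer drop = 155 mm x sin(value); cap drop = 100 mm x sin(value). A press on the blue cap turns only this one; a press off its centre also tilts the other corner a little.
- plate: Square aluminium tilt plate, 126 x 126 x 8 mm, mid-plane 75 mm above the worktop, with two caps, two pointers and the mirror. Origin: the pivot, at mid-thickness; x and y along its edges as the mount's. Fixed to the mount by the pivot; it only tilts.
- tape: Roll of black tape, 56 mm across, 19 mm high, lying flat and loose behind the mount. Origin: centre of its underside. Leave alone.
- dropper: Brown dropper bottle with black bulb, 35 mm across, 102 mm tall, standing loose behind the mount to the left. Origin: centre of its underside. Leave alone.
- knob_loose: Blue ribbed spare knob, 57 mm across, 51 mm tall, standing loose behind the mount to the right. Origin: centre of its underside. Leave alone; it is not the blue corner cap.

How it is judged:
By the outcome, as a careful person would: the job done as asked, in the order asked, and still so for the second after the job is handed in, with the robot touching nothing.
It also fails if it takes over 48 s, if anything falls off the work surface, if the arm or the gripper's body presses on something with over 40 N, if the wrist force passes 120 N, or if a joint passes its speed limit or range.

## Working session

There is one attempt and no reset: what is moved stays moved. The work goes in short steps, Python scripts to look and compute and a tool call to move; the robot and the scene stay as the last step left them, time stands still between calls to the robot, and variables do not carry over. Pictures are saved under pics/ and viewed, about 8 in all and at most 12, crops included, and the job is handed in when it is done.

Besides the shell and the picture viewer there is one more tool, called after ">>>" as a command line: name --argument value ..., lists and objects as JSON in quotes. send_rows: Moves the arm, as the interface text tells. Its arguments: {"type":"object","properties":{"moves":{"type":"array","items":{"type":"array"}}},"required":["moves"]}

```bash
mkdir -p pics; ls; python3 - <<'E'
from workcell import readout,camera,get_calibration,order,bot
import cv2,numpy as np
print(readout.get_obs())
for n in("scene","side","wrist"):
    c=get_calibration(n);print(n,c)
    cv2.imwrite(f"pics/{n}0.png",camera(n)[...,::-1])
E
```

```text
pics
{'clock': 0.0, 'joint_pos': array([ 9.52282214e-07,  2.41417348e-01,  3.72082541e-03,  1.33519404e+00,
       -9.10439087e-06,  1.57079062e+00]), 'joint_vel': array([-1.58627443e-04, -5.09922499e-06, -5.36773121e-04, -1.23420594e-03,
        1.51135624e-04,  5.08461782e-04]), 'tau': array([ 5.50268451e-04, -3.72315860e+01,  2.52406776e+01,  1.67737965e-02,
        2.29149265e-05,  1.14679995e-05]), 'eef_pos': array([ 4.99520302e-01, -1.62651955e-06,  3.03009316e-01]), 'tool_rot': array([ 0.70710403,  0.70710875, -0.00074364, -0.00073721]), 'ft_force': array([-0.26986959, -0.24499936,  0.00960876]), 'ft_torque': array([-0.01605507,  0.02361906, -0.00021294]), 'grip_width': 0.08527515654486591}
scene {'fx': 361.1155169463492, 'fy': 361.1155169463492, 'cx': 318.3592083368819, 'cy': 204.29740949095776, 'R': array([[ 0.86905778, -0.49464911,  0.00779964],
       [-0.20132139, -0.36801873, -0.90776204],
       [ 0.4518941 ,  0.78732742, -0.41941298]]), 't': array([-0.49873806,  0.19574575,  0.65043588])}
side {'fx': 514.2088929983042, 'fy': 514.2088929983042, 'cx': 322.8988793715178, 'cy': 197.5038515801982, 'R': array([[ 0.9676939 , -0.25094757, -0.02436852],
       [-0.15537269, -0.51742681, -0.8415039 ],
       [ 0.19856443,  0.8181044 , -0.53970117]]), 't': array([-0.51286383,  0.15290628,  0.83600922])}
wrist {'fx': 309.0427943745207, 'fy': 309.0427943745207, 'cx': 319.5310567709104, 'cy': 204.7615189922194, 'R': array([[ 9.99998149e-01,  1.45661611e-03, -1.25690131e-03],
       [ 1.76777231e-03, -9.53471890e-01,  3.01476748e-01],
       [-7.59284181e-04, -3.01478412e-01, -9.53472701e-01]]), 't': array([-0.50030155, -0.04097424,  0.37917751])}
```

View pics/scene0.png

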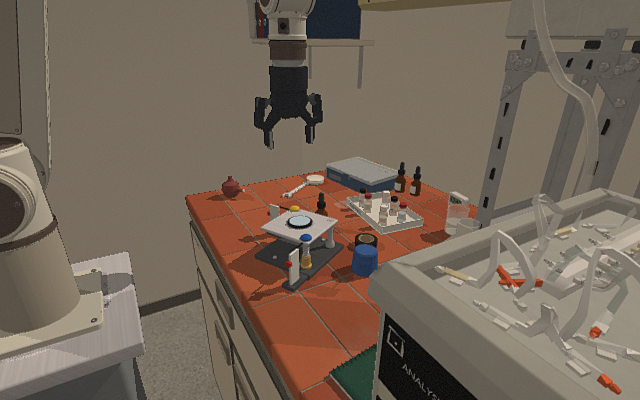

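View pics/side0.png

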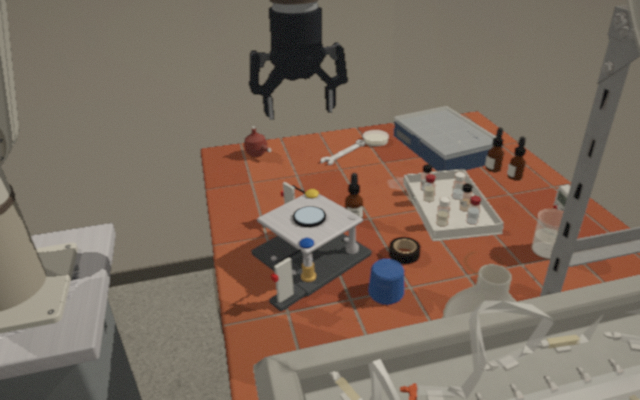

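```bash
python3 - <<'E'
import cv2,numpy as np
s=cv2.imread("pics/side0.png")[165:315,240:440]
c=cv2.imread("pics/scene0.png")[195:300,240:380]
cv2.imwrite("pics/side0c.png",cv2.resize(s,None,fx=4,fy=4,interpolation=cv2.INTER_CUBIC))
E
```

```text
(no output)
```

View pics/side0c.png

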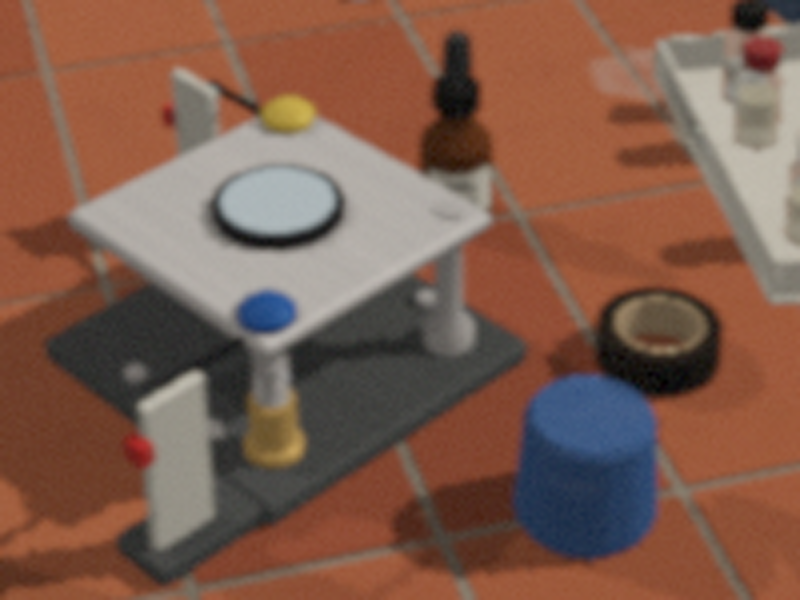

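View pics/wrist0.png

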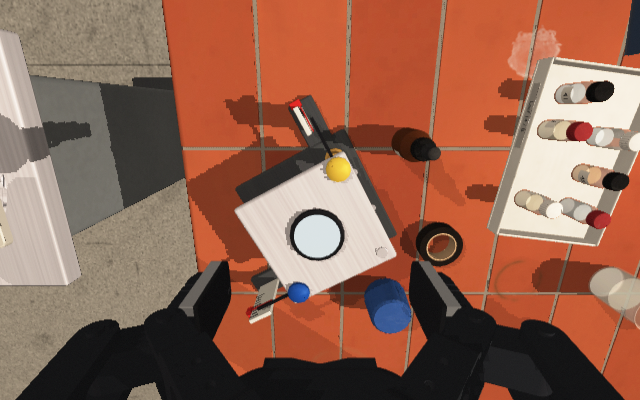

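```bash
cat > h.py <<'E'
from workcell import readout,camera,get_calibration,order,bot
import cv2,numpy as np
def onz(c,u,v,z):
    d=c["R"].T@[(u-c["cx"])/c["fx"],(v-c["cy"])/c["fy"],1];C=-c["R"].T@c["t"]
    return C+d*(z-C[2])/d[2]
def proj(c,X):
    p=np.asarray(X)@c["R"].T+c["t"];return np.c_[c["fx"]*p[...,0]/p[...,2]+c["cx"],c["fy"]*p[...,1]/p[...,2]+c["cy"]]
def shot(n,f,box=None,k=1):
    c=get_calibration(n);im=camera(n)[...,::-1]
    cv2.imwrite(f"pics/{f}_full.png",im)
    if box:
        u,v,w,h=box;im=cv2.resize(im[v:v+h,u:u+w],None,fx=k,fy=k,interpolation=cv2.INTER_CUBIC)
    cv2.imwrite(f"pics/{f}.png",im);np.save(f"pics/{f}.npy",c,allow_pickle=True);return c
E
python3 - <<'E'
from h import *
w=get_calibration("wrist");s=get_calibration("side")
Y=onz(w,339,168.5,.087);B=onz(w,299,292,.087)
print("w",Y,B,np.linalg.norm(Y-B), "pivot",onz(w,381,252,.08))
print("s",onz(s,240+287/4,165+110/4,.086),onz(s,240+266/4,165+308/4,.086),onz(s,240+448/4,165+210/4,.079))
im=cv2.imread("pics/wrist0.png")
a=cv2.resize(im[85:185,270:370],None,fx=4,fy=4,interpolation=cv2.INTER_CUBIC)
b=cv2.resize(im[260:360,235:335],None,fx=4,fy=4,interpolation=cv2.INTER_CUBIC)
cv2.imwrite("pics/ab.png",np.hstack([a,b]))
E
```

```text
w [0.51874988 0.02109537 0.087     ] [ 0.4787904  -0.11225489  0.087     ] 0.13920866512979613 pivot [ 0.56492417 -0.06849324  0.08      ]
s [0.51641146 0.01763068 0.086     ] [ 0.47543404 -0.11871037  0.086     ] [ 0.56451958 -0.06644541  0.079     ]
```

View pics/ab.png

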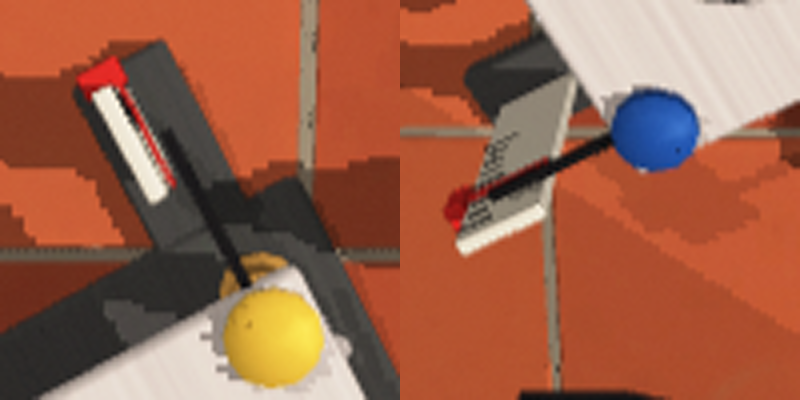

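```bash
cat >> h.py <<'E'
from scipy.spatial.transform import Rotation as Ro
TIP=bot.tips_ahead
Y=np.array([.5176,.0194,.088]);B=np.array([.4771,-.1155,.088])
my=np.array([-.479,.878,0]);mx=np.array([.878,.479,0]);up=np.array([0,0,1.])
def pose(tip,cdir,tilt):
    # tool z down leaning: tool top leans to cdir by tilt
    z=-(np.cos(tilt)*up+np.sin(tilt)*cdir)
    # present pose: camera side = tool axis sign found from start pose (camera +y world)
    c=cdir*np.cos(tilt)-up*np.sin(tilt)
    o=np.array([0.70710403,0.70710875,-0.00074364,-0.00073721])
    a=Ro.from_quat(o).inv().apply([0,1,0]); a=np.round(a)   # camera side in tool frame
    zt=np.array([0,0,1.]);b=np.cross(zt,a)
    R=np.c_[c,z,np.cross(z,c)]@np.c_[a,zt,b].T
    return tip-R@[0,0,TIP],Ro.from_matrix(R)
def row(p,R):
    o=readout.get_obs();R0=Ro.from_quat(o["tool_rot"])
    return np.round(R0.inv().apply(p-o["eef_pos"])*1000,1),np.round((R0.inv()*R).as_rotvec(),4)
E
python3 - <<'E'
from h import *
print(TIP,row(*pose(Y+[0,0,.04],mx,.5)),pose(Y+[0,0,.04],mx,.5)[0])
E
```

```text
0.0726 (array([ 36.1,  48.7, 111.4]), array([ 0.2662, -0.45  ,  1.0484])) [0.54815993 0.03607221 0.19171249]
```

>>> send_rows --moves '[[[36, 49, 60], [0.266, -0.45, 1.048], 0], [[36, 49, 60], [0.266, -0.45, 1.048], 0], [[36, 49, 60], [0.266, -0.45, 1.048], 0], [[36, 49, 60], [0.266, -0.45, 1.048], 0], [[36, 49, 60], [0.266, -0.45, 1.048], 0], [[36, 49, 60], [0.266, -0.45, 1.048], 0], [[36, 49, 60], [0.266, -0.45, 1.048], 0], [[36, 49, 60], [0.266, -0.45, 1.048], 0], [[36, 49, 111], [0.266, -0.45, 1.048], 0], [[36, 49, 111], [0.266, -0.45, 1.048], 0], [[36, 49, 111], [0.266, -0.45, 1.048], 0], [[36, 49, 111], [0.266, -0.45, 1.048], 0]]'

```text
clock: 1.15
eef_pos: [0.5481, 0.0359, 0.191]
tool_rot: [0.938, 0.24, -0.241, 0.061]
ft_force: [0.0, 0.2, 0.9]
grip_width: -0.0003
```

```bash
python3 - <<'E'
from h import *
print(row(*pose(Y+[0,0,.04],mx,.5)),readout.get_obs()["ft_force"])
c=shot("wrist","yv")
print(proj(c,np.array([Y,Y+.055*my-[0,0,.013],B])))
E
```

```text
(array([-0.3, -0.1, -0.7]), array([-0.0005,  0.0025,  0.0021])) [0.02822107 0.20604158 0.86255863]
[[316.56206517 208.25042382]
 [229.72759024 192.94430898]
 [435.1571373  290.17394571]]
```

View pics/yv.png

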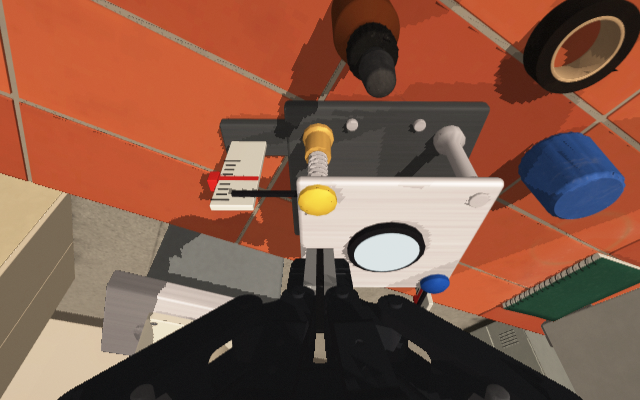

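```bash
cat >> h.py <<'E'
def profile(f,cols,rows,mode):
    im=cv2.imread(f"pics/{f}_full.png").astype(float)
    out=[]
    for u in cols:
        p=im[rows[0]:rows[1],u]
        w=(p[:,2]-p[:,:2].mean(1)-40).clip(0) if mode=="red" else (90-p.max(1)).clip(0)
        out.append((w*np.arange(*rows)).sum()/max(w.sum(),1e-9))
    return np.round(out,2)
E
python3 - <<'E'
from h import *
print(profile("yv",range(226,258,3),(165,188),"red"))
print(profile("yv",range(226,262,3),(183,202),"dark"))
im=cv2.imread("pics/yv_full.png");print(im[193,222:242].max(1))
cv2.imwrite("pics/yvc.png",cv2.resize(im[135:217,200:300],None,fx=7,fy=7,interpolation=cv2.INTER_CUBIC))
E
```

```text
[177.59 177.59 177.67 177.73 177.76 177.75 177.79 177.82 177.81 177.88
 177.87]
[195.54   0.   192.73 193.01 193.13 193.33 193.07 193.16 193.29 193.19
 193.11 193.08]
[132 131 132 132 131 210 150 127 122  40  25  25  25  23  25  24  23  24
  24  24]
```

View pics/yvc.png

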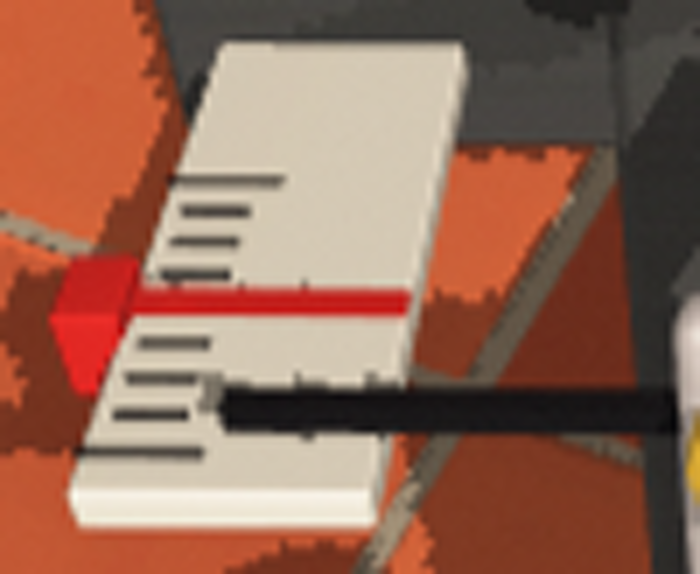

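```bash
cat >> h.py <<'E'
from scipy.optimize import least_squares
def planez(c,u,v,P0,n):
    d=c["R"].T@[(u-c["cx"])/c["fx"],(v-c["cy"])/c["fy"],1];C=-c["R"].T@c["t"]
    return C+d*(((P0-C)@n)/(d@n))
E
python3 - <<'E'
from h import *
c=np.load("pics/yv.npy",allow_pickle=True).item()
T=Y+.055*my-[0,0,.013]
px=lambda x,y:(200+(x+.5)/7-.5,135+(y+.5)/7-.5)
# ticks centre, z guess
tk=[(140,452,75),(150,414,70),(160,378,65),(175,343,60),(195,274,50),(205,242,45),(215,211,40),(226,181,35),(223,490,80)]
for off in(-.003,-.005,-.007):
    print(off,[round(planez(c,*px(x,y),T+off*mx,mx)[2]*1000-z,1) for x,y,z in tk],
     [np.round(planez(c,u,v,T+(off+e)*mx,mx)*1000,1) for u,v in((256,177.87),(229,177.6)) for e in(0,.001)])
print("tip",[np.round(planez(c,231.3,v,T+.0*mx,mx)*1000,1) for v in(192.9,193.2)],T, "cam",-c["R"].T@c["t"])
E
```

```text
-0.003 [np.float64(2.6), np.float64(2.7), np.float64(2.8), np.float64(3.0), np.float64(2.9), np.float64(3.0), np.float64(3.2), np.float64(3.3), np.float64(2.3)] [array([495.1,  54.3,  57.1]), array([496.2,  54.5,  58.3]), array([486.3,  70.4,  57. ]), array([487.4,  70.5,  58.1])]
-0.005 [np.float64(0.6), np.float64(0.6), np.float64(0.7), np.float64(0.8), np.float64(0.6), np.float64(0.6), np.float64(0.7), np.float64(0.7), np.float64(0.4)] [array([493.1,  53.9,  54.9]), array([494.1,  54.1,  56. ]), array([484.2,  70.2,  54.7]), array([485.3,  70.3,  55.8])]
-0.007 [np.float64(-1.4), np.float64(-1.4), np.float64(-1.4), np.float64(-1.4), np.float64(-1.7), np.float64(-1.8), np.float64(-1.8), np.float64(-1.8), np.float64(-1.5)] [array([491. ,  53.5,  52.6]), array([492.1,  53.7,  53.7]), array([482. ,  70.1,  52.4]), array([483.1,  70.2,  53.6])]
tip [array([491.7,  66.8,  75. ]), array([491.8,  66.8,  75.2])] [0.491255 0.06769  0.075   ] cam [0.63802168 0.08332977 0.21527616]
```

```bash
python3 - <<'E'
from h import *
im=cv2.imread("pics/yv_full.png").astype(float)
for u in(236,243,250):print(im[172:184,u].astype(int).tolist())
E
```

```text
[[180, 200, 212], [179, 200, 212], [180, 200, 212], [160, 180, 211], [77, 89, 198], [31, 34, 195], [30, 33, 195], [30, 34, 199], [147, 166, 207], [178, 199, 212], [179, 200, 211], [179, 200, 212]]
[[181, 201, 212], [179, 200, 211], [169, 189, 201], [118, 134, 155], [53, 60, 182], [30, 34, 195], [29, 34, 195], [30, 33, 199], [147, 165, 208], [177, 198, 212], [179, 200, 211], [179, 200, 212]]
[[180, 200, 213], [180, 201, 213], [181, 201, 213], [174, 194, 212], [89, 101, 199], [29, 33, 194], [28, 32, 195], [31, 34, 199], [140, 157, 208], [176, 196, 212], [180, 200, 212], [180, 201, 213]]
```

```bash
python3 - <<'E'
from h import *
print(row(*pose(Y+[0,0,.008],mx,0)))
E
```

```text
(array([-19.4,  -0.3,  37.8]), array([1.000e-04, 4.997e-01, 1.700e-03]))
```

>>> send_rows --moves '[[[-19.4, -0.3, 15], [0, 0.5, 0.002], 0], [[-19.4, -0.3, 15], [0, 0.5, 0.002], 0], [[-19.4, -0.3, 15], [0, 0.5, 0.002], 0], [[-19.4, -0.3, 25], [0, 0.5, 0.002], 0], [[-19.4, -0.3, 37.8], [0, 0.5, 0.002], 0], [[-19.4, -0.3, 37.8], [0, 0.5, 0.002], 0], [[-19.4, -0.3, 37.8], [0, 0.5, 0.002], 0], [[-19.4, -0.3, 37.8], [0, 0.5, 0.002], 0]]'

```text
clock: 1.87
eef_pos: [0.5194, 0.0196, 0.1708]
tool_rot: [0.969, 0.247, 0.002, 0.001]
ft_force: [0.4, -0.1, -0.1]
grip_width: -0.0002
```

```bash
python3 - <<'E'
from h import *
o=readout.get_obs();print(row(*pose(Y+[0,0,.008],mx,0)),o["ft_force"],o["eef_pos"]-Ro.from_quat(o["tool_rot"]).apply([0,0,-TIP]))
c=shot("wrist","yh")
im=cv2.imread("pics/yh_full.png")
T=Y+.055*my-[0,0,.013];print(proj(c,np.array([Y,T])))
cv2.imwrite("pics/yhc.png",cv2.resize(im[120:320,180:400],None,fx=3.5,fy=3,interpolation=cv2.INTER_CUBIC))
E
```

```text
(array([-1.7, -0.7,  2.2]), array([ 0.0022, -0.004 ,  0.0003])) [ 0.37407428 -0.07124377 -0.0999852 ] [0.51969794 0.01962161 0.09822578]
[[314.97905832 258.79568554]
 [221.86504406 248.49685226]]
```

View pics/yhc.png

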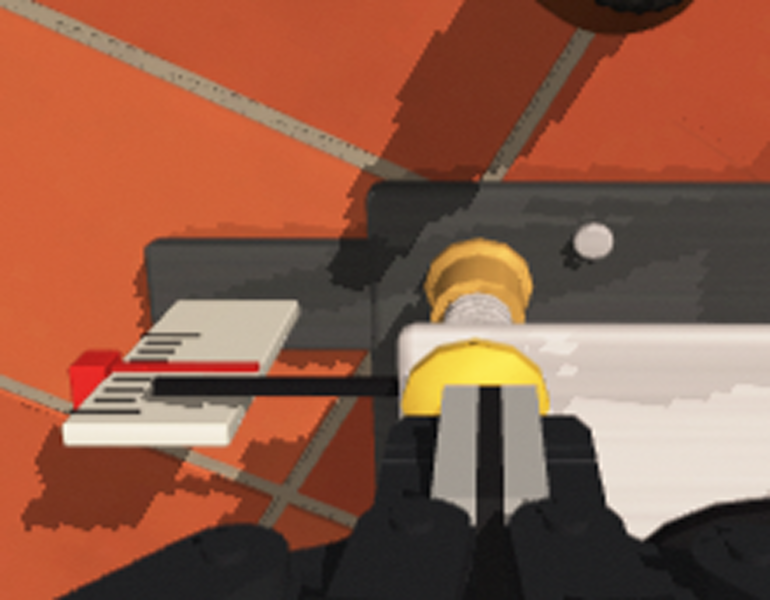

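>>> send_rows --moves '[[[-1.7, -1.2, 2], [0.002, -0.004, 0], 0], [[-1.7, -1.2, 4], [0.002, -0.004, 0], 0], [[-1.7, -1.2, 6], [0.002, -0.004, 0], 0], [[-1.7, -1.2, 8], [0.002, -0.004, 0], 0], [[-1.7, -1.2, 9], [0.002, -0.004, 0], 0], [[-1.7, -1.2, 9], [0.002, -0.004, 0], 0], [[-1.7, -1.2, 9], [0.002, -0.004, 0], 0]]'

```text
clock: 2.5
eef_pos: [0.5175, 0.02, 0.1612]
tool_rot: [0.969, 0.247, -0.0, -0.0]
ft_force: [-0.4, -0.5, -0.2]
grip_width: -0.0002
```

```bash
cat >> h.py <<'E'
def st():
    o=readout.get_obs();print(round(o["clock"],2),"F",np.round(o["ft_force"],2),"tip",np.round(1000*(o["eef_pos"]+Ro.from_quat(o["tool_rot"]).apply([0,0,TIP])),2),o["tool_rot"].round(4))
E
python3 - <<'E'
from h import *
st()
E
```

```text
2.5 F [-0.39 -0.49 -0.19] tip [517.41  19.98  88.57] [ 9.689e-01  2.474e-01 -5.000e-04 -0.000e+00]
```

>>> send_rows --moves '[[[0, 0, 1], [0, 0, 0], 0], [[0, 0, 2], [0, 0, 0], 0], [[0, 0, 3], [0, 0, 0], 0], [[0, 0, 4], [0, 0, 0], 0], [[0, 0, 4], [0, 0, 0], 0], [[0, 0, 4], [0, 0, 0], 0]]'

```text
clock: 3.0
eef_pos: [0.5175, 0.0202, 0.1574]
tool_rot: [0.969, 0.247, -0.0, -0.0]
ft_force: [-0.0, 0.4, 2.6]
grip_width: -0.0002
```

```bash
python3 - <<'E'
from h import *
st();shot("wrist","y1");st()
print(profile("y1",range(224,250,3),(215,260),"red"))
print(profile("y1",range(224,290,5),(215,262),"dark"))
E
```

```text
3.0 F [-0.04  0.41  2.64] tip [517.51  20.19  84.78] [ 9.689e-01  2.475e-01 -2.000e-04 -2.000e-04]
3.05 F [-0.66  1.54  3.84] tip [517.53  20.17  84.8 ] [ 9.689e-01  2.474e-01 -2.000e-04 -2.000e-04]
[248.   247.95 248.33 248.33 248.34 248.33 248.34 248.33 248.4 ]
[242.89 245.28 244.73 244.14 243.66 242.38 242.2  241.86 239.59 237.81
 237.13 235.97 236.67 242.64]
```

>>> send_rows --moves '[[[0, 0, 1], [0, 0, 0], 0], [[0, 0, 2], [0, 0, 0], 0], [[0, 0, 3], [0, 0, 0], 0], [[0, 0, 4], [0, 0, 0], 0], [[0, 0, 5], [0, 0, 0], 0], [[0, 0, 6], [0, 0, 0], 0], [[0, 0, 7], [0, 0, 0], 0], [[0, 0, 7], [0, 0, 0], 0], [[0, 0, 7], [0, 0, 0], 0]]'

```text
clock: 3.8
eef_pos: [0.5175, 0.0203, 0.1504]
tool_rot: [0.969, 0.248, -0.0, -0.0]
ft_force: [-1.9, 2.8, 5.7]
grip_width: 0.0003
```

```bash
python3 - <<'E'
from h import *
st();c=shot("wrist","y2")
im=cv2.imread("pics/y2_full.png")
for s in(15.8,17,20.3):
    a=np.arcsin(s/155);T=Y-.1*my-[0,0,.013]+.155*(np.cos(a)*my-np.sin(a)*up);print(s,proj(c,T[None]))
print(proj(c,(Y+.055*my-[0,0,.0333])[None]-.0056*mx))
cv2.imwrite("pics/y2c.png",cv2.resize(im[205:305,195:345],None,fx=5,fy=5,interpolation=cv2.INTER_CUBIC))
E
```

```text
3.8 F [-1.94  2.78  5.72] tip [517.45  20.38  77.77] [ 9.689e-01  2.475e-01 -3.000e-04 -4.000e-04]
15.8 [[223.77598599 249.15634614]]
17 [[224.61291679 248.24564223]]
20.3 [[226.94326194 245.80059448]]
[[225.52267537 254.4233742 ]]
```

View pics/y2c.png

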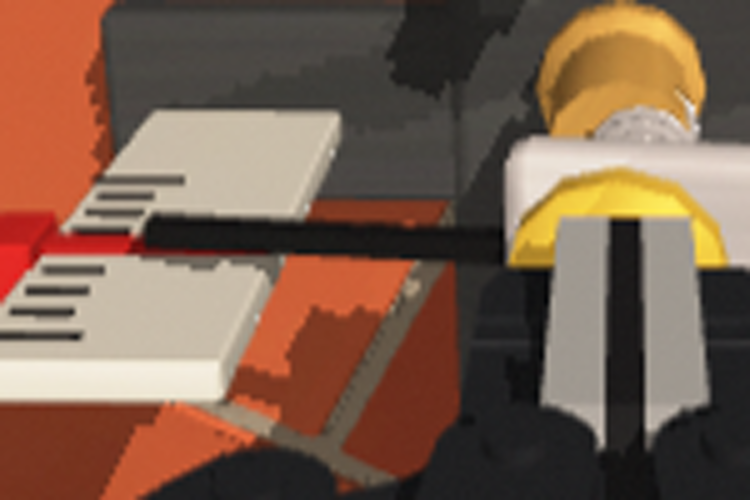

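```bash
python3 - <<'E'
from h import *
c=np.load("pics/y2.npy",allow_pickle=True).item()
T=Y+.055*my-[0,0,.013]
px=lambda x,y:(195+(x+.5)/5-.5,205+(y+.5)/5-.5)
tk=[(40,336,75),(42,311,70),(57,290,65),(73,269,60),(100,231,50),(113,212,45),(125,196,40),(140,180,35)]
for off in(-.0046,-.0056,-.0066):print(off,[round(planez(c,*px(x,y),T+off*mx,mx)[2]*1000-z,1) for x,y,z in tk],planez(c,*px(90,244),T+off*mx,mx)[2])
# tip: dark rows near tip, y0(yh), y1, y2
for f in("yh","y1","y2"):
    im=cv2.imread(f"pics/{f}_full.png").max(2);g=im[225:262,215:260]
    print(f);[print(v+225,*g[v,::2]) for v in range(0,37) if g[v].min()<60]
E
```

```text
-0.0046 [np.float64(1.7), np.float64(1.4), np.float64(1.7), np.float64(1.7), np.float64(1.9), np.float64(1.7), np.float64(2.0), np.float64(2.1)] 0.05540270140941156
-0.0056 [np.float64(0.0), np.float64(-0.4), np.float64(-0.2), np.float64(-0.2), np.float64(-0.1), np.float64(-0.4), np.float64(-0.2), np.float64(-0.1)] 0.05339970175638392
-0.0066 [np.float64(-1.7), np.float64(-2.2), np.float64(-2.0), np.float64(-2.1), np.float64(-2.1), np.float64(-2.6), np.float64(-2.4), np.float64(-2.4)] 0.05139670210335623
yh
246 80 75 72 75 116 27 27 26 25 26 26 25 25 26 29 29 30 31 30 29 25 29 30
247 170 169 169 168 79 26 25 25 25 25 25 23 26 22 24 24 26 25 25 24 26 25 25
248 201 201 201 201 92 26 27 28 28 28 27 25 27 27 28 27 28 27 29 27 27 26 27
249 113 113 113 179 93 28 27 27 28 27 27 28 28 25 27 29 27 28 28 27 28 29 27
250 108 109 109 131 77 28 27 26 28 28 26 28 27 28 28 27 27 29 28 28 28 29 29
251 188 187 187 117 71 35 35 36 34 34 35 35 31 31 31 32 31 32 34 36 38 37 38
y1
228 208 208 128 73 56 200 200 201 202 201 202 202 202 202 202 203 203 202 202 202 203 202 202
251 201 202 201 82 22 21 23 20 
[... 431 characters left out ...]
13 113 97 97 78 77 79 78 78 78 78 77 60 61 60 58 57 88 99 99 59 61
y2
248 136 134 135 134 177 60 55 55 54 79 78 77 104 103 117 118 117 139 141 137 137 105 107
249 191 191 190 190 171 25 23 22 22 21 20 19 22 22 35 36 35 53 56 51 62 51 51
250 116 118 116 169 128 27 25 26 25 25 24 24 24 24 23 21 22 21 20 19 21 22 23
251 58 60 59 184 98 26 28 28 29 27 28 25 26 27 26 26 27 25 25 23 26 23 25
252 161 161 160 186 85 28 27 27 27 27 28 28 26 28 27 27 27 25 26 28 27 26 28
253 183 184 183 131 80 24 28 27 26 25 28 28 28 27 28 28 28 28 25 27 27 27 27
254 199 199 199 115 106 57 41 39 39 27 26 26 27 25 23 23 23 26 27 26 27 26 29
255 203 203 202 114 114 103 100 99 99 97 99 99 78 76 77 57 57 39 48 57 26 27 29
```

```bash
python3 - <<'E'
from h import *
T=Y+.055*my-[0,0,.013]
for f,u,v,l in(("yv",231.3,193,None),("yh",224.5,248.5,None),("y1",221.5,253.8,248.33),("y2",224.5,251.3,253.4)):
    c=np.load(f"pics/{f}.npy",allow_pickle=True).item()
    print(f,[np.round(planez(c,u+d,v,T,mx)*1000,2) for d in(0,10)], -c["R"].T@c["t"])
    if f=="y1":print(planez(c,235,l,T-.0056*mx,mx))
E
python3 -c "
import cv2
im=cv2.imread('pics/y1_full.png')
for u in(224,234,244):print(im[242:254,u].tolist())"
```

```text
yv [array([491.74,  66.81,  75.05]), array([494.76,  61.27,  75.02])] [0.63802168 0.08332977 0.21527616]
yh [array([492.  ,  66.33,  75.  ]), array([494.82,  61.16,  74.99])] [0.58777715 0.05538078 0.24129845]
y1 [array([491.97,  66.38,  72.12]), array([494.63,  61.51,  72.09])] [0.58630794 0.05594543 0.22753277]
[0.48809126 0.06179427 0.05343076]
y2 [array([492.23,  65.91,  61.96]), array([494.93,  60.95,  61.93])] [0.58625573 0.05608851 0.22050643]
[[86, 97, 105], [78, 86, 94], [155, 174, 185], [170, 189, 201], [98, 110, 162], [34, 39, 174], [30, 31, 188], [29, 31, 168], [21, 22, 79], [19, 20, 21], [24, 24, 27], [25, 26, 29]]
[[172, 190, 202], [172, 190, 202], [171, 189, 202], [171, 190, 202], [144, 160, 198], [70, 79, 188], [30, 32, 188], [31, 34, 200], [23, 23, 105], [20, 19, 23], [23, 23, 25], [24, 23, 26]]
[[171, 190, 202], [171, 190, 203], [171, 190, 202], [172, 190, 202], [144, 161, 199], [67, 76, 187], [28, 31, 188], [31, 34, 200], [23, 25, 106], [19, 20, 22], [22, 21, 22], [23, 24, 25]]
```

>>> send_rows --moves '[[[0, 0, 0.8], [0, 0, 0], 0], [[0, 0, 1.6], [0, 0, 0], 0], [[0, 0, 2.4], [0, 0, 0], 0], [[0, 0, 3.2], [0, 0, 0], 0], [[0, 0, 3.8], [0, 0, 0], 0], [[0, 0, 3.8], [0, 0, 0], 0], [[0, 0, 3.8], [0, 0, 0], 0]]'

```text
clock: 4.43
eef_pos: [0.5176, 0.0204, 0.1468]
tool_rot: [0.969, 0.248, -0.0, -0.0]
ft_force: [-2.0, 3.3, 6.3]
grip_width: -0.0002
```

```bash
python3 - <<'E'
from h import *
st();c=shot("wrist","y3")
im=cv2.imread("pics/y3_full.png");g=im.max(2)
for v in range(240,262):print(v,*g[v,221:261:4], im[v,216].tolist(),im[v,212].tolist())
T=Y+.055*my-[0,0,.013]
for v in(248,249,250,251):print(v,planez(c,228,v,T,mx)[2])
for v in (255,256,257,258,259):print(v,planez(c,214,v,T-.0056*mx,mx)[2])
E
```

```text
4.43 F [-2.    3.27  6.25] tip [517.55  20.44  74.21] [ 9.689e-01  2.476e-01 -1.000e-04 -4.000e-04]
240 201 201 201 201 200 200 202 201 202 188 [169, 188, 201] [57, 97, 208]
241 201 201 202 201 201 202 202 201 202 173 [169, 188, 199] [55, 95, 207]
242 140 170 170 202 201 201 202 202 200 170 [116, 129, 139] [42, 68, 146]
243 54 79 79 201 201 201 200 201 202 165 [46, 51, 55] [28, 36, 61]
244 175 176 176 202 201 201 201 201 203 196 [146, 162, 175] [142, 160, 174]
245 202 201 201 201 201 199 202 203 207 147 [169, 188, 201] [167, 187, 201]
246 106 201 117 169 170 201 202 201 213 79 [85, 96, 104] [142, 158, 171]
247 133 201 35 79 80 103 117 141 178 113 [111, 125, 135] [161, 179, 192]
248 193 122 22 22 21 22 35 55 83 65 [160, 179, 191] [169, 188, 201]
249 140 75 27 26 25 24 23 22 22 23 [117, 129, 140] [117, 131, 141]
250 107 107 29 23 27 27 27 25 25 23 [63, 70, 77] [63, 69, 76]
251 183 89 28 20 25 27 29 28 23 27 [150, 168, 179] [148, 166, 178]
252 200 75 24 22 22 25 27 26 23 24 [170, 190, 202] [169, 187, 201]
253 145 103 56 37 23 22 24 24 22 22 [96, 110, 117] [85, 95, 103]
254 138 108 97 94 94 73 53 37 23 23 [32, 34, 89] [23, 26, 84]
255 175 167 167 103 103 97 92 98 178 136 [26, 28, 167] [26, 29, 166]
256 184 182 182 167 100 101 166 109 204 193 [26, 30, 182] [27, 30, 182]
257 199 198 199 198 184 111 199 107 204 203 [31, 34, 199] [32, 36, 199]
258 203 203 203 204 204 186 205 108 207 205 [53, 58, 203] [53, 59, 203]
259 202 201 202 201 202 202 202 157 205 205 [149, 167, 201] [148, 166, 200]
260 201 201 201 202 202 201 201 168 206 206 [171, 189, 201] [168, 188, 200]
261 201 201 202 202 201 202 203 166 207 205 [170, 189, 201] [87, 98, 105]
248 0.05388700803506816
249 0.05520797165645222
250 0.05651046868311155
251 0.057794883661630075
255 0.05171658864411796
256 0.05300165298911333
257 0.05426959448688917
258 0.055520753102724446
259 0.056755459861288854
```

>>> send_rows --moves '[[[0, 0, 0.4], [0, 0, 0], 0], [[0, 0, 0.8], [0, 0, 0], 0], [[0, 0, 1.2], [0, 0, 0], 0], [[0, 0, 1.2], [0, 0, 0], 0], [[0, 0, 1.2], [0, 0, 0], 0]]'

```text
clock: 4.9
eef_pos: [0.5176, 0.0204, 0.1459]
tool_rot: [0.969, 0.248, 0.0, -0.0]
ft_force: [-1.7, 3.2, 5.3]
grip_width: -0.0001
```

```bash
python3 - <<'E'
from h import *
st();c=shot("wrist","y4")
im=cv2.imread("pics/y4_full.png");g=im.max(2)
for v in range(243,262):print(v,*g[v,225:249:4], im[v,216].tolist(),im[v,212].tolist())
T=Y+.055*my-[0,0,.013]
for v in(248,249,250,251):print(v,planez(c,228,v,T,mx)[2])
for v in (256,257,258,259,260):print(v,planez(c,214,v,T-.0056*mx,mx)[2])
E
```

```text
4.9 F [-1.65  3.16  5.32] tip [517.58  20.46  73.25] [ 9.689e-01  2.476e-01  0.000e+00 -4.000e-04]
243 117 140 201 200 201 201 [99, 109, 118] [30, 43, 87]
244 64 108 202 202 202 201 [53, 58, 63] [79, 89, 100]
245 178 183 201 201 202 202 [147, 164, 178] [152, 170, 184]
246 202 117 117 169 201 202 [140, 157, 169] [168, 188, 201]
247 202 33 34 77 102 117 [64, 72, 78] [100, 112, 121]
248 173 25 24 20 19 33 [146, 163, 176] [148, 166, 178]
249 161 28 26 28 25 25 [170, 188, 202] [169, 188, 201]
250 192 28 28 24 28 27 [97, 107, 117] [96, 108, 117]
251 201 23 27 21 23 28 [53, 57, 62] [83, 91, 100]
252 146 23 24 20 22 24 [148, 166, 178] [153, 170, 183]
253 115 75 56 37 22 23 [170, 189, 201] [169, 188, 201]
254 112 107 102 98 97 75 [85, 97, 104] [84, 95, 102]
255 138 108 109 138 108 102 [21, 23, 84] [23, 26, 121]
256 176 167 102 174 168 102 [25, 29, 165] [26, 29, 173]
257 187 187 167 183 184 167 [29, 31, 187] [30, 32, 188]
258 200 199 199 198 199 199 [30, 33, 199] [30, 33, 200]
259 203 203 203 202 202 203 [54, 60, 203] [52, 58, 203]
260 202 202 201 202 202 201 [151, 168, 202] [149, 167, 201]
261 201 201 201 200 201 203 [169, 188, 200] [171, 190, 202]
248 0.05279528908653616
249 0.054118044070885024
250 0.055422297032854034
251 0.05670843347164514
256 0.0519164368215623
257 0.053185991000769234
258 0.05443873203266447
259 0.0556749917137315
260 0.05689509316712532
```

>>> send_rows --moves '[[[0, 0, 0.4], [0, 0, 0], 0], [[0, 0, 0.4], [0, 0, 0], 0], [[0, 0, 0.4], [0, 0, 0], 0], [[0, 0, 0.4], [0, 0, 0], 0], [[0, 0, 0.4], [0, 0, 0], 0], [[0, 0, 0.4], [0, 0, 0], 0]]'

```text
clock: 5.45
eef_pos: [0.5176, 0.0204, 0.1457]
tool_rot: [0.969, 0.248, 0.0, -0.0]
ft_force: [-2.0, 2.4, 7.0]
grip_width: -0.0001
```

```bash
python3 - <<'E'
from h import *
st();c=shot("wrist","y5")
im=cv2.imread("pics/y5_full.png");g=im.max(2)
for v in [245,246,247,248,249,252,253,254,255,258,259,260]:print(v,*g[v,225:249:4], im[v,216].tolist(),im[v,212].tolist())
T=Y+.055*my-[0,0,.013]
for v in(249,250,251):print(v,planez(c,228,v,T,mx)[2])
for v in (258,259,260):print(v,planez(c,214,v,T-.0056*mx,mx)[2])
E
```

```text
5.45 F [-2.    2.41  7.04] tip [517.62  20.48  73.1 ] [ 9.689e-01  2.476e-01  1.000e-04 -4.000e-04]
245 178 178 201 201 201 201 [149, 167, 179] [149, 165, 178]
246 202 116 119 169 200 201 [141, 156, 170] [168, 188, 201]
247 202 34 34 79 104 117 [64, 71, 78] [100, 112, 122]
248 173 25 24 22 20 34 [111, 125, 134] [116, 131, 140]
249 192 27 26 21 25 22 [161, 180, 192] [161, 179, 192]
252 146 23 24 21 22 23 [148, 167, 178] [148, 165, 178]
253 114 75 56 36 23 24 [170, 190, 201] [169, 188, 201]
254 112 106 102 98 95 75 [96, 109, 117] [85, 96, 104]
255 108 111 125 111 110 103 [32, 34, 89] [22, 24, 84]
258 199 198 199 199 198 198 [30, 33, 198] [30, 33, 198]
259 203 204 204 203 203 203 [53, 59, 202] [52, 59, 203]
260 202 201 202 202 202 203 [150, 167, 201] [148, 167, 201]
249 0.05390574750380031
250 0.0552110595354893
251 0.05649823246662766
258 0.054229671262318785
259 0.05546687036192971
260 0.056687892354096076
```

>>> send_rows --moves '[[[0, 0, 0.55], [0, 0, 0], 0], [[0, 0, 0.55], [0, 0, 0], 0], [[0, 0, 0.55], [0, 0, 0], 0], [[0, 0, 0.55], [0, 0, 0], 0], [[0, 0, 0.55], [0, 0, 0], 0], [[0, 0, 0.55], [0, 0, 0], 0], [[0, 0, 0.55], [0, 0, 0], 0], [[0, 0, 0.55], [0, 0, 0], 0], [[0, 0, 0.55], [0, 0, 0], 0], [[0, 0, 0.55], [0, 0, 0], 0], [[0, 0, 0.55], [0, 0, 0], 0], [[0, 0, 0.55], [0, 0, 0], 0]]'

```text
clock: 6.5
eef_pos: [0.5176, 0.0204, 0.1454]
tool_rot: [0.969, 0.248, 0.0, -0.0]
ft_force: [-2.6, 3.1, 5.7]
grip_width: -0.0005
```

```bash
python3 - <<'E'
from h import *
st();c=shot("wrist","y6")
im=cv2.imread("pics/y6_full.png");g=im.max(2)
for v in [245,246,247,248,249,252,253,254,255,258,259,260]:print(v,*g[v,225:249:4], im[v,216].tolist(),im[v,212].tolist())
T=Y+.055*my-[0,0,.013]
for v in(249,250,251):print(v,planez(c,228,v,T,mx)[2])
for v in (258,259,260):print(v,planez(c,214,v,T-.0056*mx,mx)[2])
cv2.imwrite("pics/y6c.png",cv2.resize(im[205:305,195:345],None,fx=5,fy=5,interpolation=cv2.INTER_CUBIC))
E
```

```text
6.5 F [-2.61  3.05  5.7 ] tip [517.62  20.48  72.81] [ 9.689e-01  2.476e-01  2.000e-04 -4.000e-04]
245 177 174 201 200 202 201 [146, 163, 176] [144, 161, 173]
246 201 102 117 140 170 202 [169, 187, 201] [169, 188, 200]
247 201 22 35 54 78 105 [84, 95, 103] [101, 112, 122]
248 201 26 23 20 20 22 [76, 84, 93] [87, 96, 105]
249 201 27 27 21 27 25 [152, 171, 183] [154, 171, 184]
252 117 28 22 25 22 20 [145, 163, 174] [146, 162, 175]
253 114 78 55 37 22 24 [170, 190, 201] [169, 187, 201]
254 114 107 102 100 97 76 [116, 130, 140] [97, 108, 118]
255 109 184 113 112 113 107 [46, 52, 73] [32, 35, 59]
258 194 196 195 195 195 191 [30, 34, 195] [30, 34, 195]
259 201 201 202 203 203 202 [33, 35, 204] [31, 35, 202]
260 202 202 202 202 202 201 [116, 131, 203] [148, 166, 203]
249 0.05356461977455787
250 0.05487075471909972
251 0.05615873206252997
258 0.05389008143605836
259 0.05512801344751303
260 0.056349752829811556
```

View pics/y6c.png

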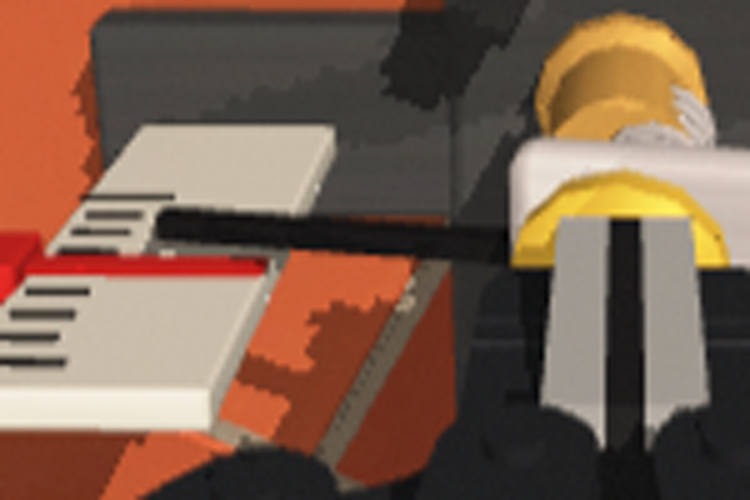

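>>> send_rows --moves '[[[0, 0, -4], [0, 0, 0], 0], [[0, 0, -10], [0, 0, 0], 0], [[0, 0, -20], [0, 0, 0], 0], [[0, 0, -35], [0, 0, 0], 0], [[0, 0, -55], [0, 0, 0], 0], [[0, 0, -75], [0, 0, 0], 0], [[0, 0, -90], [0, 0, 0], 0], [[0, 0, -90], [0, 0, 0], 0]]'

```text
clock: 7.22
eef_pos: [0.5195, 0.0198, 0.2392]
tool_rot: [0.969, 0.247, 0.003, 0.001]
ft_force: [0.6, 0.0, -0.1]
grip_width: -0.0001
```

```bash
python3 - <<'E'
from h import *
st();p=pose(B+[0,0,.04],my,.5);print(row(*p),p[0])
E
```

```text
7.22 F [ 0.56  0.03 -0.12] tip [519.99  19.82 166.6 ] [0.9689 0.2473 0.0034 0.001 ]
(array([-102.3,   63.5,   47.1]), array([-0.3845, -0.3939, -1.5367])) [ 0.46042779 -0.08494007  0.19171249]
```

>>> send_rows --moves '[[[-102, 63, 10], [-0.384, -0.394, -1.537], 0], [[-102, 63, 10], [-0.384, -0.394, -1.537], 0], [[-102, 63, 10], [-0.384, -0.394, -1.537], 0], [[-102, 63, 10], [-0.384, -0.394, -1.537], 0], [[-102, 63, 10], [-0.384, -0.394, -1.537], 0], [[-102, 63, 10], [-0.384, -0.394, -1.537], 0], [[-102, 63, 10], [-0.384, -0.394, -1.537], 0], [[-102, 63, 10], [-0.384, -0.394, -1.537], 0], [[-102, 63, 10], [-0.384, -0.394, -1.537], 0], [[-102, 63, 10], [-0.384, -0.394, -1.537], 0], [[-102, 63, 20], [-0.384, -0.394, -1.537], 0], [[-102, 63, 35], [-0.384, -0.394, -1.537], 0]]'

```text
clock: 8.22
eef_pos: [0.4612, -0.0846, 0.2044]
tool_rot: [0.548, 0.803, -0.119, 0.201]
ft_force: [0.1, -0.4, -0.6]
grip_width: 0.0005
```

```bash
python3 - <<'E'
from h import *
st();p=pose(B+[0,0,.04],my,.5);print(row(*p),p[0])
E
```

```text
8.22 F [ 0.05 -0.44 -0.61] tip [ 475.18 -114.42  139.69] [ 0.548   0.8033 -0.1185  0.2008]
(array([ 5.7, -1.2, 11.3]), array([-0.0291, -0.0284, -0.1189])) [ 0.46042779 -0.08494007  0.19171249]
```

>>> send_rows --moves '[[[5.7, -1.2, 11.3], [-0.029, -0.028, -0.119], 0], [[5.7, -1.2, 11.3], [-0.029, -0.028, -0.119], 0], [[5.7, -1.2, 11.3], [-0.029, -0.028, -0.119], 0], [[5.7, -1.2, 11.3], [-0.029, -0.028, -0.119], 0]]'

```text
clock: 8.55
eef_pos: [0.4608, -0.0852, 0.1922]
tool_rot: [0.496, 0.832, -0.126, 0.213]
ft_force: [0.4, 0.5, 1.2]
grip_width: -0.0003
```

```bash
python3 - <<'E'
from h import *
st();c=shot("wrist","bv")
im=cv2.imread("pics/bv_full.png")
T=B-.055*mx-[0,0,.013];print(proj(c,np.array([B,T])))
# box around the scale
u,v=proj(c,T[None])[0].astype(int);print(u,v)
cv2.imwrite("pics/bvc.png",cv2.resize(im[v-75:v+45,u-50:u+110],None,fx=5,fy=5,interpolation=cv2.INTER_CUBIC))
E
```

```text
8.55 F [0.45 0.49 1.22] tip [ 477.47 -115.72  128.52] [ 0.4958  0.8325 -0.1261  0.2127]
[[318.2084223  204.60114198]
 [231.06538414 189.91176885]]
231 189
```

View pics/bvc.png

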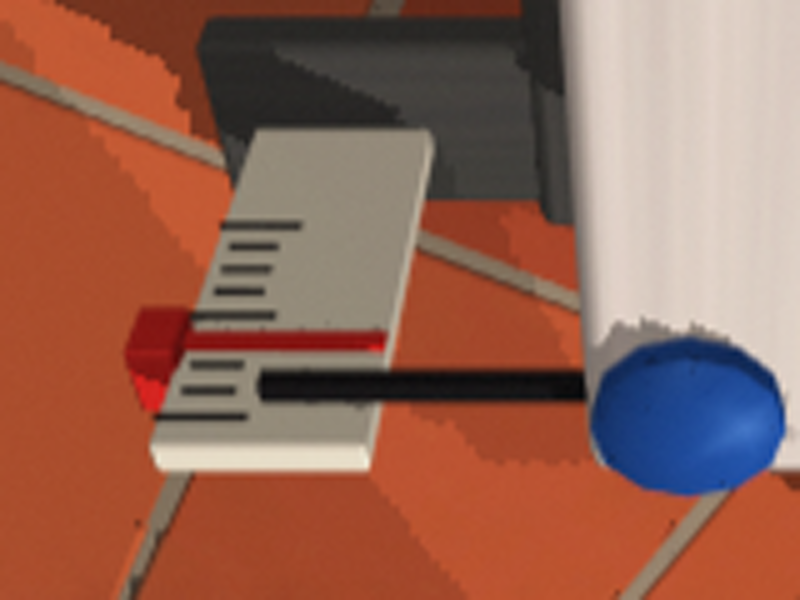

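```bash
python3 - <<'E'
from h import *
c=np.load("pics/bv.npy",allow_pickle=True).item()
T=B-.055*mx-[0,0,.013]
px=lambda x,y:(181+(x+.5)/5-.5,114+(y+.5)/5-.5)
tk=[(200,417,75),(208,390,70),(218,365,65),(235,316,55),(238,291,50),(246,269,45),(253,246,40),(262,226,35)]
for off in(-.0056,-.0066,-.0076):print(off,[round(planez(c,*px(x,y),T+off*my,my)[2]*1000-z,1) for x,y,z in tk],[round(1000*planez(c,230,v,T+off*my,my)[2],2) for v in(181,182,183,184)])
im=cv2.imread("pics/bv_full.png")
for v in range(176,198):print(v,im[v,224].tolist(),im[v,232].tolist(),im[v,245].tolist(),im[v].max(1)[[231,232,233,234,235]])
for o in(0,-.001,-.002):print([np.round(1000*planez(c,236,v,T+o*my,my),2) for v in(190.5,191,191.5)])
E
```

```text
-0.0056 [np.float64(0.7), np.float64(0.7), np.float64(0.9), np.float64(1.0), np.float64(0.7), np.float64(0.9), np.float64(0.7), np.float64(1.0)] [np.float64(60.31), np.float64(61.32), np.float64(62.32), np.float64(63.32)]
-0.0066 [np.float64(-0.3), np.float64(-0.4), np.float64(-0.2), np.float64(-0.2), np.float64(-0.5), np.float64(-0.4), np.float64(-0.6), np.float64(-0.3)] [np.float64(59.19), np.float64(60.21), np.float64(61.22), np.float64(62.22)]
-0.0076 [np.float64(-1.3), np.float64(-1.4), np.float64(-1.3), np.float64(-1.3), np.float64(-1.7), np.float64(-1.6), np.float64(-1.8), np.float64(-1.6)] [np.float64(58.07), np.float64(59.09), np.float64(60.11), np.float64(61.12)]
176 [62, 72, 77] [62, 71, 76] [121, 138, 147] [78 76 78 78 77]
177 [50, 56, 59] [50, 56, 60] [121, 139, 148] [61 60 60 59 59]
178 [99, 112, 120] [108, 123, 132] [122, 139, 148] [130 132 131 132 132]
179 [108, 124, 141] [112, 127, 145] [112, 128, 147] [145 145 125 145 147]
180 [52, 61, 135] [54, 63, 136] [54, 62, 136] [136 136 129 136 136]
181 [21, 23, 133] [19, 22, 132] [20, 22, 132] [132 132 133 131 132]
182 [21, 
[... 736 characters left out ...]
9  28  23  24]
193 [108, 122, 131] [108, 122, 131] [24, 22, 24] [148 131  31  24  23]
194 [122, 140, 148] [120, 136, 145] [71, 79, 85] [148 145 100  84  84]
195 [121, 138, 147] [123, 140, 149] [112, 128, 136] [148 149 140 137 138]
196 [84, 95, 102] [121, 138, 147] [122, 140, 148] [146 147 149 148 146]
197 [33, 36, 39] [122, 139, 147] [121, 138, 148] [146 147 147 148 147]
[array([ 431.63, -140.31,   75.55]), array([ 431.71, -140.26,   76.  ]), array([ 431.78, -140.22,   76.46])]
[array([ 431.77, -141.37,   74.49]), array([ 431.84, -141.33,   74.95]), array([ 431.92, -141.29,   75.41])]
[array([ 431.9 , -142.44,   73.44]), array([ 431.98, -142.4 ,   73.9 ]), array([ 432.05, -142.35,   74.37])]
```

```bash
python3 - <<'E'
from h import *
print(row(*pose(B-.0007*my+[0,0,.006],my,0)))
E
```

```text
(array([-18.1,  -0.7,  39.6]), array([ 0.0012,  0.5002, -0.0027]))
```

>>> send_rows --moves '[[[-18.1, -0.7, 15], [0.001, 0.5, -0.003], 0], [[-18.1, -0.7, 15], [0.001, 0.5, -0.003], 0], [[-18.1, -0.7, 15], [0.001, 0.5, -0.003], 0], [[-18.1, -0.7, 25], [0.001, 0.5, -0.003], 0], [[-18.1, -0.7, 34], [0.001, 0.5, -0.003], 0], [[-18.1, -0.7, 39.6], [0.001, 0.5, -0.003], 0], [[-18.1, -0.7, 39.6], [0.001, 0.5, -0.003], 0], [[-18.1, -0.7, 39.6], [0.001, 0.5, -0.003], 0], [[-18.1, -0.7, 39.6], [0.001, 0.5, -0.003], 0]]'

```text
clock: 9.35
eef_pos: [0.4769, -0.1152, 0.1667]
tool_rot: [0.51, 0.86, -0.0, 0.0]
ft_force: [-0.8, 0.6, 0.2]
grip_width: -0.0002
```

```bash
python3 - <<'E'
from h import *
st();print(row(*pose(B-.0007*my+[0,0,.001],my,0)))
c=shot("wrist","bh");im=cv2.imread("pics/bh_full.png").astype(int)
B2=B-.0007*my;T=B2-.055*mx-[0,0,.013];print(proj(c,np.array([B2,T])))
m=(im[...,0]-im[...,2]>60)
m[:, :285]=0;m[:,350:]=0;m[:200]=0
v,u=np.nonzero(m);print(u.min(),u.max(),v.min(),v.max()); 
for r in range(v.min(),v.max(),3):
    q=np.nonzero(m[r])[0];print(r,q.min(),q.max(),end=' | ')
g=im.max(2)
for v in range(240,258):print(v,g[v,218:240:2])
E
```

```text
9.35 F [-0.75  0.65  0.16] tip [ 476.89 -115.32   94.1 ] [ 5.098e-01  8.603e-01 -4.000e-04  3.000e-04]
(array([-1. ,  0.1,  5.1]), array([-0.0003,  0.0009,  0.0014]))
[[318.8444112  257.46306473]
 [223.03771541 246.69132898]]
298 340 233 257
233 316 319 | 236 307 330 | 239 304 334 | 242 301 337 | 245 300 338 | 248 299 339 | 251 298 339 | 254 299 340 | 240 [ 78  79  79  78  78  79 118 119 118 118 119]
241 [ 42  41  41  41  41  43  95 118 119 117 119]
242 [ 94  94  93  96  97  96 105 113 112 111 114]
243 [106 106 106 107  54  53  52  52  52  53  54]
244 [108 111 109  59  11  13  13  13  12  13  13]
245 [115 115 116  27  15  13  15  16  16  19  16]
246 [116 116 117  27  19  19  19  20  21  20  19]
247 [ 65  62 118  25  20  20  20  21  21  21  19]
248 [ 55  37 117  27  19  19  22  20  19  21  19]
249 [106 104 119  41  20  21  19  19  21  20  19]
250 [ 97 121 119 102 100 101 102  76  60  60  61]
251 [ 41 117 118 119 118 118  98  90  85  84  84]
252 [ 76 118 119 118 118 119 112  87  90  90  90]
253 [112 119 118 118 118 118 118 112  89  89 111]
254 [ 97  98 119 118 119 120 117 118 111 112 118]
255 [ 44  51 118 119 117 120 119 118 118 118 119]
256 [ 74 101 119 118 118 119 118 117 118 118 118]
257 [112 119 118 117 119 117 118 118 118 119 118]
```

>>> send_rows --moves '[[[-1, 0.1, 2], [0, 0, 0.001], 0], [[-1, 0.1, 4], [0, 0, 0.001], 0], [[-1, 0.1, 6], [0, 0, 0.001], 0], [[-1, 0.1, 7], [0, 0, 0.001], 0], [[-1, 0.1, 8], [0, 0, 0.001], 0], [[-1, 0.1, 9], [0, 0, 0.001], 0], [[-1, 0.1, 10], [0, 0, 0.001], 0], [[-1, 0.1, 11], [0, 0, 0.001], 0], [[-1, 0.1, 12], [0, 0, 0.001], 0], [[-1, 0.1, 13], [0, 0, 0.001], 0], [[-1, 0.1, 13.5], [0, 0, 0.001], 0], [[-1, 0.1, 13.5], [0, 0, 0.001], 0]]'

```text
clock: 10.4
eef_pos: [0.4774, -0.1162, 0.1533]
tool_rot: [0.51, 0.86, -0.0, 0.0]
ft_force: [-2.3, -0.4, 4.2]
grip_width: -0.0001
```

```bash
cat >> h.py <<'E'
def look(f):
    st();c=shot("wrist",f);im=cv2.imread(f"pics/{f}_full.png");g=im.max(2)
    T=B-.0007*my-.055*mx-[0,0,.013]
    for v in range(238,266):print(v,g[v,222:250:4],im[v,210].tolist(),im[v,216].tolist())
    print({v:round(1000*planez(c,230,v,T,my)[2],2) for v in range(244,256,2)})
    print({v:round(1000*planez(c,214,v,T-.0056*my,my)[2],2) for v in range(244,266,2)})
E
python3 - <<'E'
from h import *
look("b1")
E
```

```text
10.4 F [-2.32 -0.42  4.17] tip [ 477.37 -116.23   80.7 ] [ 5.102e-01  8.600e-01 -5.000e-04  3.000e-04]
238 [ 57  58 119 119 120 119 118] [39, 68, 154] [50, 56, 61]
239 [ 75  75 120 119 120 119 120] [38, 67, 153] [62, 71, 75]
240 [113 111 120 119 120 120 120] [39, 69, 154] [93, 105, 113]
241 [ 64 119 119 120 118 121 120] [47, 74, 147] [53, 61, 65]
242 [ 54 120 120 118 119 120 118] [73, 93, 132] [46, 52, 55]
243 [107 120 119 120 121 119 120] [92, 107, 121] [87, 99, 106]
244 [117  79  79  97  98 120 120] [81, 92, 99] [67, 75, 80]
245 [78 30 31 42 43 57 56] [60, 67, 72] [25, 27, 30]
246 [32 13 15 14 10 12 12] [89, 100, 108] [83, 94, 101]
247 [20 19 18 19 15 17 17] [98, 111, 120] [97, 111, 119]
248 [14 13 20 19 20 19 20] [47, 54, 58] [47, 53, 56]
249 [15 12 20 20 20 21 21] [45, 50, 53] [44, 48, 51]
250 [35 14 16 20 20 19 19] [33, 36, 91] [36, 42, 99]
251 [72 26 24 19 21 19 22] [20, 23, 106] [21, 23, 107]
252 [102  93  71  70  70  72  73] [13, 17, 108] [16, 18, 110]
253 [117 115  90  89  89  90 152] [16, 18, 116] [17, 19, 115]
254 [118 118 112  91  91  93 154] [43, 50, 116] [44, 50, 118]
2
[... 399 characters left out ...]
0 121 159] [43, 48, 52] [98, 111, 119]
262 [120 120 120 119 119 120 160] [88, 100, 107] [99, 113, 119]
263 [119 119 118 119 118 120 161] [98, 112, 119] [98, 112, 120]
264 [121 119 118 120 119 120 164] [55, 61, 66] [97, 111, 119]
265 [120 119 119 119 120 123 166] [18, 19, 21] [100, 112, 120]
{244: np.float64(60.17), 246: np.float64(62.85), 248: np.float64(65.46), 250: np.float64(67.99), 252: np.float64(70.46), 254: np.float64(72.86)}
{244: np.float64(48.13), 246: np.float64(51.01), 248: np.float64(53.81), 250: np.float64(56.54), 252: np.float64(59.18), 254: np.float64(61.76), 256: np.float64(64.26), 258: np.float64(66.7), 260: np.float64(69.08), 262: np.float64(71.39), 264: np.float64(73.65)}
```

>>> send_rows --moves '[[[-0.2, 0, 0.8], [0, 0, 0], 0], [[-0.2, 0, 1.6], [0, 0, 0], 0], [[-0.2, 0, 2.4], [0, 0, 0], 0], [[-0.2, 0, 2.8], [0, 0, 0], 0], [[-0.2, 0, 2.8], [0, 0, 0], 0], [[-0.2, 0, 2.8], [0, 0, 0], 0]]'

```text
clock: 10.95
eef_pos: [0.4774, -0.1164, 0.1505]
tool_rot: [0.51, 0.86, -0.001, 0.0]
ft_force: [-3.3, -0.1, 4.8]
grip_width: 0.0003
```

```bash
python3 - <<'E'
from h import *
look("b2")
E
```

```text
10.95 F [-3.28 -0.11  4.83] tip [ 477.39 -116.43   77.94] [ 5.102e-01  8.600e-01 -5.000e-04  2.000e-04]
238 [108 105 104 122 122 121 122] [41, 70, 156] [87, 100, 107]
239 [ 80 120 121 122 119 121 120] [39, 69, 155] [67, 75, 81]
240 [ 44 120 120 120 123 120 122] [40, 69, 156] [36, 40, 43]
241 [105 120 120 121 121 120 122] [48, 76, 148] [86, 98, 105]
242 [ 97 121 121 122 120 121 122] [89, 105, 129] [81, 93, 99]
243 [ 43  67  67  81  99 100 122] [99, 113, 123] [36, 41, 43]
244 [78 20 19 30 43 43 58] [101, 114, 122] [84, 96, 103]
245 [113  12  13  15  12  10  12] [100, 114, 121] [100, 114, 122]
246 [122  13  19  19  19  17  17] [55, 62, 66] [56, 63, 67]
247 [121  12  20  21  21  19  19] [48, 53, 57] [29, 33, 34]
248 [121  14  13  19  18  20  19] [88, 100, 108] [86, 97, 105]
249 [121  11  14  20  22  18  19] [81, 92, 98] [100, 113, 121]
250 [64 76 54 32 22 20 22] [36, 41, 44] [47, 54, 58]
251 [103 114 110  79  77  79  62] [63, 72, 77] [63, 71, 77]
252 [112 108  95 100  86  86  95] [44, 52, 106] [46, 52, 107]
253 [108 106 102 106 102  81 108] [20, 23, 108] [18, 21, 107]
254 [110 110 110 11
[... 451 characters left out ...]
] [99, 113, 122] [99, 112, 120]
262 [121 120 120 120 122 121 163] [97, 111, 119] [99, 112, 120]
263 [120 121 121 121 121 121 163] [97, 110, 118] [99, 112, 120]
264 [120 122 121 121 122 120 164] [100, 113, 121] [100, 114, 122]
265 [121 121 121 120 121 124 168] [100, 113, 121] [99, 113, 121]
{244: np.float64(57.79), 246: np.float64(60.46), 248: np.float64(63.06), 250: np.float64(65.59), 252: np.float64(68.05), 254: np.float64(70.45)}
{244: np.float64(45.75), 246: np.float64(48.63), 248: np.float64(51.42), 250: np.float64(54.14), 252: np.float64(56.78), 254: np.float64(59.35), 256: np.float64(61.85), 258: np.float64(64.28), 260: np.float64(66.65), 262: np.float64(68.96), 264: np.float64(71.21)}
```

>>> send_rows --moves '[[[0, 0, 0.4], [0, 0, 0], 0], [[0, 0, 0.4], [0, 0, 0], 0], [[0, 0, 0.4], [0, 0, 0], 0], [[0, 0, 0.4], [0, 0, 0], 0], [[0, 0, 0.4], [0, 0, 0], 0]]'

```text
clock: 11.42
eef_pos: [0.4774, -0.1164, 0.1502]
tool_rot: [0.51, 0.86, -0.001, 0.0]
ft_force: [-3.1, -0.7, 3.9]
grip_width: -0.0002
```

```bash
python3 - <<'E'
from h import *
look("b3")
im=cv2.imread("pics/b3_full.png")
cv2.imwrite("pics/b3c.png",cv2.resize(im[205:305,195:345],None,fx=5,fy=5,interpolation=cv2.INTER_CUBIC))
E
```

```text
11.42 F [-3.09 -0.66  3.95] tip [ 477.4  -116.45   77.59] [ 5.102e-01  8.601e-01 -5.000e-04  3.000e-04]
238 [105 104 104 121 122 121 122] [40, 69, 156] [85, 98, 104]
239 [100 120 121 121 121 121 121] [39, 69, 155] [81, 93, 100]
240 [ 44 119 121 122 120 121 121] [39, 69, 155] [37, 42, 44]
241 [103 121 121 121 121 121 121] [48, 75, 148] [84, 95, 102]
242 [120 122 121 121 119 121 122] [88, 104, 129] [100, 113, 121]
243 [ 57  60  67  66  81  99 121] [98, 112, 120] [48, 54, 58]
244 [53 13 20 20 28 44 58] [99, 112, 120] [64, 72, 78]
245 [109  13  15  14  13  13  13] [100, 113, 121] [93, 106, 113]
246 [121  11  23  19  18  21  17] [67, 76, 80] [66, 75, 79]
247 [121  16  14  19  19  20  18] [37, 41, 43] [27, 30, 32]
248 [122  12  12  20  21  20  20] [86, 98, 105] [83, 95, 102]
249 [120  12  11  19  19  22  20] [100, 113, 121] [99, 112, 121]
250 [81 77 54 31 32 19 21] [46, 53, 57] [55, 62, 67]
251 [ 81 114 108  80  80  78  62] [42, 48, 51] [46, 52, 55]
252 [106 116  96  97  88  87  84] [51, 58, 102] [52, 60, 103]
253 [110 109 103 105 102  83 104] [28, 32, 109] [28, 32, 109]
254 [107 108 108 1
[... 451 characters left out ...]
] [100, 114, 121] [99, 113, 121]
262 [121 122 122 121 122 121 162] [98, 113, 121] [100, 113, 121]
263 [121 119 122 121 123 123 163] [98, 111, 120] [101, 114, 122]
264 [120 121 122 122 121 120 161] [100, 113, 120] [100, 113, 120]
265 [121 120 122 122 121 124 167] [98, 113, 120] [100, 114, 122]
{244: np.float64(57.43), 246: np.float64(60.11), 248: np.float64(62.71), 250: np.float64(65.24), 252: np.float64(67.7), 254: np.float64(70.09)}
{244: np.float64(45.4), 246: np.float64(48.28), 248: np.float64(51.07), 250: np.float64(53.78), 252: np.float64(56.43), 254: np.float64(58.99), 256: np.float64(61.49), 258: np.float64(63.93), 260: np.float64(66.3), 262: np.float64(68.61), 264: np.float64(70.86)}
```

View pics/b3c.png

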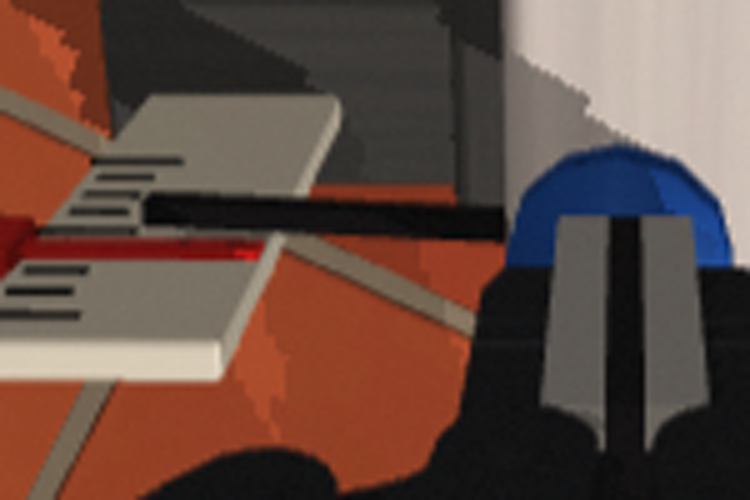

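>>> send_rows --moves '[[[0, 0, 0.15], [0, 0, 0], 0], [[0, 0, 0.15], [0, 0, 0], 0], [[0, 0, 0.15], [0, 0, 0], 0], [[0, 0, 0.15], [0, 0, 0], 0], [[0, 0, 0.15], [0, 0, 0], 0], [[0, 0, 0.15], [0, 0, 0], 0], [[0, 0, 0.15], [0, 0, 0], 0], [[0, 0, 0.15], [0, 0, 0], 0], [[0, 0, 0.15], [0, 0, 0], 0], [[0, 0, 0.15], [0, 0, 0], 0], [[0, 0, 0.15], [0, 0, 0], 0], [[0, 0, 0.15], [0, 0, 0], 0]]'

```text
clock: 12.47
eef_pos: [0.4774, -0.1164, 0.15]
tool_rot: [0.51, 0.86, -0.001, 0.0]
ft_force: [-2.2, 0.0, 4.9]
grip_width: 0.0001
```

>>> send_rows --moves '[[[0, 0, -4], [0, 0, 0], 0], [[0, 0, -10], [0, 0, 0], 0], [[0, 0, -20], [0, 0, 0], 0], [[0, 0, -35], [0, 0, 0], 0], [[0, 0, -55], [0, 0, 0], 0], [[0, 0, -75], [0, 0, 0], 0], [[0, 0, -100], [0, 0, 0], 0], [[0, 0, -110], [0, 0, 0], 0], [[0, 0, -110], [0, 0, 0], 0], [[0, 0, -110], [0, 0, 0], 0], [[0, 0, -110], [0, 0, 0], 0], [[0, 0, -110], [0, 0, 0], 0]]'

```text
clock: 13.47
eef_pos: [0.4766, -0.116, 0.2584]
tool_rot: [0.51, 0.86, -0.001, -0.001]
ft_force: [0.0, -0.7, -0.1]
grip_width: 0.0002
```

```bash
python3 - <<'E'
from h import *
st();shot("wrist","end");c=shot("side","ends")
a=cv2.imread("pics/side0.png").astype(int);b=cv2.imread("pics/ends_full.png").astype(int)
d=np.abs(a-b).max(2);m=d[165:315,240:440]>50;print("changed px",m.sum(),np.argwhere(m)[:5]+[165,240])
c=np.load("pics/end.npy",allow_pickle=True).item()
print(proj(c,np.array([B-.0007*my-.055*mx-[0,0,.013],Y+.055*my-[0,0,.013]])))
E
```

```text
13.47 F [ 0.04 -0.75 -0.12] tip [ 476.41 -116.04  185.81] [ 0.5102  0.8601 -0.001  -0.0012]
changed px 359 [[165 289]
 [165 290]
 [165 291]
 [165 292]
 [165 293]]
[[256.14840912 200.26242539]
 [462.86429402  -9.24938601]]
```

```bash
python3 - <<'E'
from h import *
a=cv2.imread("pics/side0.png").astype(int);b=cv2.imread("pics/ends_full.png").astype(int)
m=np.abs(a-b).max(2)>40;m[:, :240]=0;m[:165]=0
n,l,s,_=cv2.connectedComponentsWithStats(m.astype(np.uint8));print(s[1:][s[1:,4]>4])
g=cv2.imread("pics/end_full.png").max(2);print(g[192:208,262])
order.job_done()
E
```

```text
[[289 165  25  23 425]]
[135 112  80 122 135 135  66  22  24  24  65 122 111 104 127 135]
the job is handed in; nothing more can be done
```

I pressed the yellow cap and then the blue cap, each with closed fingertips and centred on the cap. Each was lowered to its red mark, held for about a second, and let spring back. The job is handed in at 13.5 s of the 48 s allowed.

| Corner | Pointer height when held | Red line height | Last pressing force |
|---|---|---|---|
| Yellow | about 54.7 mm | about 54.6 mm | about 5.7 N |
| Blue | about 60.7 mm | about 60.7 mm | about 5 N |

- **Accuracy:** the heights come from wrist-camera pictures checked against the 5 mm ticks on each scale, so each is good to about 0.5 mm. The blue height was measured at the start of the one-second hold. The fingertips sank about 0.2 mm more during it, roughly 0.3 mm at the pointer.
- **Disagreement:** going by fingertip height alone, contact came about 1–1.5 mm lower than the 88 mm cap height suggests. I went by the pictures for the final depth.
- **After release:** the blue pointer was back at its rest height in the wrist picture. Comparing side-camera pictures from before and after, the only change around the mount was one patch at the top of the area compared, where the gripper should be. The yellow corner, mirror, red marks and loose items showed no change there.
- **Not checked by eye:** the viewer's 12-picture limit was reached, so the last picture was checked only by pixel values.

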